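# Load the log train, thickest log behind the locomotive

## Task

Load the model log train: lay one log lengthwise on each of the four log cars, resting in both bunks and centred along its car, with the thickest log on the car next to the locomotive and each following log thinner, down to the thinnest on the car next to the caboose.

Things in the scene. Friction and masses are not known exactly. Their poses are not given: they have to be found in the camera images.
- log_20_mid (a point): The thinnest of four loose logs: dark bark, pale sawn ends, 20 mm in diameter, 110 mm long, about 20 g. Point: the log's centre, mid-height and mid-length; x axis along the log. At the start it lies in a fixed cradle: two wooden V blocks 34 mm either side of its middle, 28 mm high, 54 mm wide, only a board 12 mm wide, 6 mm high between. Its centre is then 27 mm above the table.
- log_28_mid (a point): The second thinnest of four loose logs: dark bark, pale sawn ends, 28 mm in diameter, 110 mm long, about 40 g. Point: the log's centre, mid-height and mid-length; x axis along the log. At the start it lies in a fixed cradle: two wooden V blocks 34 mm either side of its middle, 28 mm high, 54 mm wide, only a board 12 mm wide, 6 mm high between. Its centre is then 31 mm above the table.
- log_37_mid (a point): The second thickest of four loose logs: dark bark, pale sawn ends, 37 mm in diameter, 110 mm long, about 70 g. Point: the log's centre, mid-height and mid-length; x axis along the log. At the start it lies in a fixed cradle: two wooden V blocks 34 mm either side of its middle, 28 mm high, 54 mm wide, only a board 12 mm wide, 6 mm high between. Its centre is then 36 mm above the table.
- log_46_mid (a point): The thickest of four loose logs: dark bark, pale sawn ends, 46 mm in diameter, 110 mm long, about 108 g. Point: the log's centre, mid-height and mid-length; x axis along the log. At the start it lies in a fixed cradle: two wooden V blocks 34 mm either side of its middle, 28 mm high, 54 mm wide, only a board 12 mm wide, 6 mm high between. Its centre is then 41 mm above the table.
- car_a: One of four identical skeleton log cars, fixed on the track, coupled in a row at 135 mm pitch between locomotive and caboose. 118 mm long: a narrow centre beam (13 mm wide, top 28 mm over the rail) with two V-shaped cross bunks 38 mm either side of its middle. Origin: its middle, on its centre line, at rail height (12 mm above the table); x along the track, z up. Row order of the cars varies.
- car_b: Another log car, identical to car_a. Origin: its middle, on its centre line, at rail height; x along the track. Which car stands where in the row differs from start to start. On every car the V bunks' sides rise at 25 degrees from a bottom 34 mm above the origin, out to 28 mm each side; thin steel stakes 31 mm either side of the centre line reach 60 mm above the origin.
- car_c: Another log car, identical to car_a. Origin: its middle, on its centre line, at rail height; x along the track. Which car stands where in the row differs from start to start. A log lying in both bunks of a car has its centre above the centre line, 34 mm + 1.103 x its radius above the car's origin (20 mm log: 45 mm, 28 mm log: 49 mm, 37 mm log: 54 mm, 46 mm log: 59 mm).
- car_d: Another log car, identical to car_a. Origin: its middle, on its centre line, at rail height; x along the track. Which car stands where in the row differs from start to start. 
- loco: The locomotive: maroon centre-cab diesel, tall cab in the middle, a low hood at each end, 145 mm long, 52 mm wide, 76 mm high over the rail, fixed on the track at one end of the row of cars (either end). Origin: its middle at rail height; x along the track. The first log car's middle is 152 mm from its origin, each further car's 135 mm more.
- caboose: The caboose: red-brown van with a long flat black roof, a small raised cupola in the middle and open end platforms, 140 mm long, 50 mm wide, 74 mm high over the rail, fixed at the tail of the train, the other end from the locomotive. Origin: its middle at rail height; x along the track.
Mind the look-alikes: they are no part of the job. What is shaped like the part that bears log_37_mid but purple is not meant.

How it is judged:
By the outcome, as a careful person would: the job done as asked, in the order asked, and still so for the second after the job is handed in, with the robot touching nothing.
It also fails if it takes over 104 s, if anything falls off the work surface, if the arm or the gripper's body presses on something with over 40 N, if the wrist force passes 120 N, or if a joint passes its speed limit or range.

## Robot

A 7-joint arm with a two-finger parallel gripper is mounted at the origin on the work surface. World frame = base frame: x ahead of the robot, y to its left, z up, the work surface at z = 0. Lengths are in mm, angles in rad, forces in N, time in s.
With the tool pointing down it reaches from about 400 to 900 mm from the base axis. Payload 5.6 kg.
Tool frame: the origin (TCP) lies on the centre line of the jaws, within the pads' length; the fingertips stand 25 mm ahead of it and the grasp point (between the pads) lies 6 mm ahead of it; z points along the fingers, y is the line along which they close (so a half turn about z gives the same grasp; the last joint's range is limited). The gripper opens to 92 mm and grips with 3 to 60 N. Pads are 20 mm wide; open, the fingers measure 128 mm over their backs; the gripper's body (75 mm by 189 mm) begins 69 mm behind the grasp point.
Start: joints at [1.092, 0.468, -0.012, 1.603, 0.006, 1.071, -0.056], TCP at [274.35, -589.271, 239.592] pointing down, gripper open.
Joint ranges: [-2.53, 2.53], [-0.31, 2.02], [-1.57, 1.55], [0.28, 2.44], [-1.29, 4.43], [0.15, 1.84], [-2.92, 2.92]. Speed limits (rad/s): [2.57, 2.57, 3.14, 3.14, 3.14, 3.14, 3.14].

## Interface

Orientations are given as [roll, pitch, yaw] about the fixed x, y, z axes, in that order (R = Rz(yaw) Ry(pitch) Rx(roll)).
In Python, from rig import robot, eyes gives the robot as it stands. Calls block until the motion is done:
- robot.move_pose(position, orientation): joint-space move of the TCP to a pose.
- robot.move_l(position, max_speed=150, attitude=None, contact_N=None): straight line of the TCP; attitude=None keeps the orientation; max_speed is the mean speed in mm/s. With contact_N (N) it stops when the force on the tool has changed by that much, and returns True; else False.
- robot.goto_joints(angles): joint-space move.
- robot.gripper_to(opening, f_grip=None): finger opening in mm; f_grip is the grip in N (None keeps the last); returns when the fingers have stopped.
- robot.hold(seconds).
- robot.solve_ik(position, orientation): joint angles nearest the present ones, or None.
- eyes.capture(name): name is "scene" or "top" or "wrist"; returns the picture (384x512x3 uint8, red, green, blue); there is no depth.
- eyes.camera_model(name): a dict with "K" (3x3 intrinsics, pixels), "T" (4x4, takes a point from camera to world coordinates); the wrist camera has in their place "T_tool_cam" (4x4, takes a point from camera to tool coordinates, whose origin is the TCP and whose axes are the flange's). Camera axes: x right, y down, z forward; pixel columns grow to the right and rows downward; lengths in mm; the calibration is good to about 2 mm. A picture is of the moment at which its call begins: read the wrist's pose just before it. camera_model takes no time and is no camera call.
A pose or a line that the arm cannot do raises robot.MotionError and nothing moves.
- robot.finish_job(): hands the job in; it is judged then, once.
Readings, each from a call of its own:
- robot.read_clock(): time.
- robot.read_joint_positions(): joint angles.
- robot.read_joint_vel(): joint speeds.
- robot.read_joint_efforts(): joint torques, N m.
- robot.read_ee_pos(): TCP position.
- robot.read_ee_rot(): TCP orientation.
- robot.read_wrist_force(): force on the tool from outside, world axes, zero at the start.
- robot.read_torque(): the same for the moment, N m.
- robot.read_gripper_width(): finger opening in mm.
- robot.read_grip_force(): force on a finger pad.
Only numpy, scipy, OpenCV 4.12 (cv2) and the standard library are available. Lean on these libraries where they do the work, as an engineer would, in place of code of your own. Each camera call takes 0.05 s, during which the arm holds its last target. There are 200 camera calls.

## Working session

There is one attempt and no reset: what is moved stays moved. The work goes in short steps, each a Python script; the robot and the scene stay as the last script left them, time stands still between calls to the robot, and variables do not carry over. Pictures are saved under pics/ and viewed, at most 14 in all, crops included, and the job is handed in when it is done.

```bash
ls; mkdir -p pics; python3 - <<'E'
from rig import robot, eyes
import cv2
for n in ("top","scene"):
    im=eyes.capture(n); cv2.imwrite(f"pics/{n}0.png",cv2.resize(im[:,:,::-1],(800,600),interpolation=cv2.INTER_CUBIC))
    m=eyes.camera_model(n); print(n,m["K"],m["T"])
print(eyes.camera_model("wrist"),robot.read_ee_rot(),robot.read_clock())
E
```

```text
pics
top [[413.97789502   0.         244.80529518]
 [  0.         413.97789502 196.35362527]
 [  0.           0.           1.        ]] [[-2.31246736e-02 -9.80147392e-01  1.96917087e-01  2.89006771e+02]
 [-9.99430127e-01  2.75095878e-02  1.95613055e-02  5.39309686e+00]
 [-2.45900704e-02 -1.96352520e-01 -9.80224982e-01  1.05509610e+03]
 [ 0.00000000e+00  0.00000000e+00  0.00000000e+00  1.00000000e+00]]
scene [[418.76328526   0.         255.86871271]
 [  0.         418.76328526 188.46445649]
 [  0.           0.           1.        ]] [[-3.04855989e-01  7.86413025e-01 -5.37231217e-01  1.07207201e+03]
 [ 9.52273093e-01  2.60844278e-01 -1.58544060e-01  1.95276731e+02]
 [ 1.54525751e-02 -5.59923938e-01 -8.28399904e-01  9.50078109e+02]
 [ 0.00000000e+00  0.00000000e+00  0.00000000e+00  1.00000000e+00]]
{'K': array([[341.06954028,   0.        , 254.62346278],
       [  0.        , 341.06954028, 184.67459331],
       [  0.        ,   0.        ,   1.        ]]), 'T_tool_cam': array([[-7.88260376e-04, -9.56739322e-01, -2.90945438e-01,
         8.29017176e+01],
       [ 9.99998537e-01, -1.19574961e-03,  1.22277719e-03,
         5.34106298e-02],
       [-1.51777691e-03, -2.90944049e-01,  9.56738865e-01,
        -1.45404812e+02],
       [ 0.00000000e+00,  0.00000000e+00,  0.00000000e+00,
         1.00000000e+00]])} [-3.14001698e+00  1.37317224e-04  4.35720824e-01] 0.1
```

View pics/top0.png

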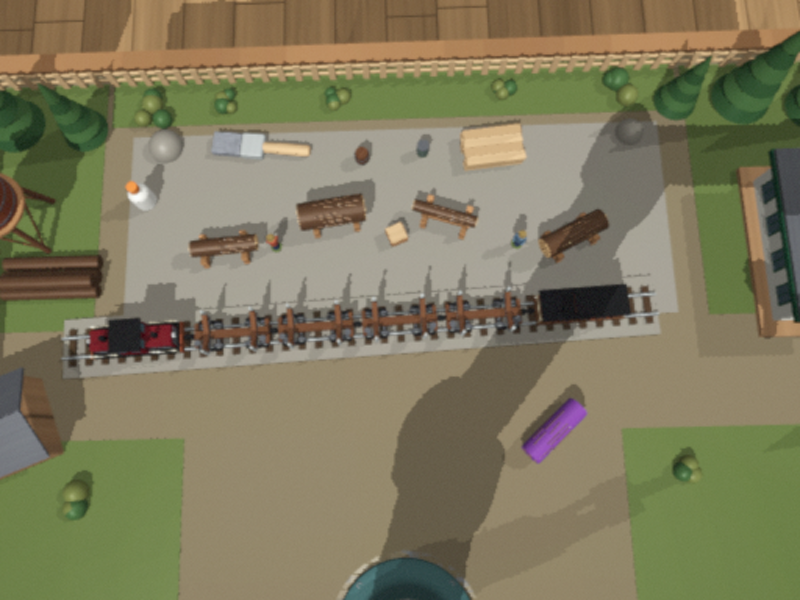

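View pics/scene0.png

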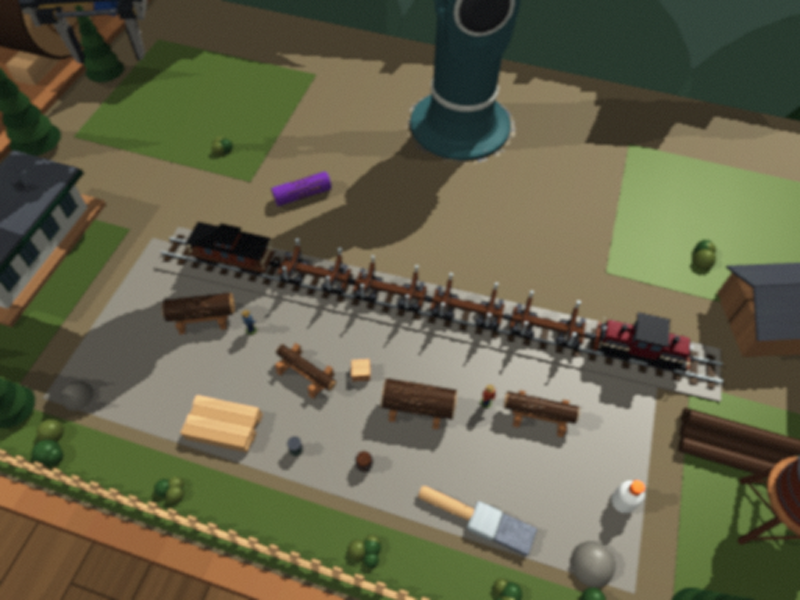

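Top view: loco at left (131,337), caboose at right (584,303). The 46 log is at (332,212), 37 at (574,233), 28 at (223,245) and 20 at (445,213). The purple log at (555,430) is a decoy.

```bash
cat > h.py <<'E'
from rig import robot, eyes
import numpy as np, cv2
from scipy.spatial.transform import Rotation as R
def pix(T,K,u,v,z):
    d=T[:3,:3]@np.linalg.solve(K,[u,v,1]); o=T[:3,3]; return o+d*(z-o[2])/d[2]
def wristT():
    T=np.eye(4); T[:3,:3]=R.from_euler('xyz',robot.read_ee_rot()).as_matrix(); T[:3,3]=robot.read_ee_pos()
    return T@eyes.camera_model("wrist")["T_tool_cam"]
def seg(T,K,a,b,z):
    p,q=pix(T,K,*a,z),pix(T,K,*b,z); d=q-p
    return (p+q)/2,np.arctan2(d[1],d[0]),np.hypot(*d[:2])
def down(y): return [np.pi,0,y]
def snap(f):
    T=wristT(); im=eyes.capture("wrist"); cv2.imwrite(f"pics/{f}.png",cv2.resize(im[:,:,::-1],(800,600),interpolation=cv2.INTER_CUBIC)); np.save(f"pics/{f}.npy",T)
E
python3 - <<'E'
from h import *
m=eyes.camera_model("top");s=.64
L={46:((299,216),(365,208),41),28:((191,247),(256,243),31),37:((542,246),(606,220),36),20:((415,205),(476,221),27),
 'train':((131,337),(584,303),85)}
for k,(a,b,z) in L.items():
    print(k,*[np.round(x,3) for x in seg(m["T"],m["K"],np.array(a)*s,np.array(b)*s,z)])
for a in [(207,330),(260,328),(291,326),(343,323),(374,320),(427,317),(458,314),(511,312)]: print(pix(m["T"],m["K"],a[0]*s,a[1]*s,50).round())
for p in [(460,120),(640,200),(640,-250),(660,0)]:
  for y in (-1.5,1.6): print(p,y,[robot.solve_ik([*p,z],down(y)) for z in (30,220)])
E
```

```text
46 [654.664 105.328  41.   ] -1.476 109.776
28 [606.55  286.922  31.   ] -1.538 108.262
37 [ 607.858 -289.843   36.   ] -1.206 114.822
20 [651.972 -82.511  27.   ] -1.873 104.909
train [464.377  64.583  85.   ] -1.522 693.201
[461. 304.  50.]
[462. 220.  50.]
[464. 171.  50.]
[467.  88.  50.]
[470.  39.  50.]
[473. -44.  50.]
[476. -93.  50.]
[ 477. -177.   50.]
(460, 120) -1.5 [array([ 0.63211515,  1.14177526, -1.33811654,  2.09353791,  1.28944832,
        1.170852  ,  1.85926468]), array([ 0.69663419,  0.55409127, -1.30175129,  1.98356988,  0.61188187,
        1.08235965,  2.33367581])]
(460, 120) 1.6 [array([ 0.05906761,  0.58217141, -0.46366766,  2.12349858,  0.49758287,
        0.54123818, -0.74305929]), array([ 0.42536833,  0.32846714, -0.87629806,  1.99469239,  0.30849211,
        0.95511944, -0.57658197])]
(640, 200) -1.5 [array([ 0.39330312,  1.29742248, -1.3423911 ,  1.60841647,  1.29878632,
        1.34075641,  2.06044407]), array([ 0.38975243,  0.96037569, -1.33072679,  1.51277709,  0.93814579,
        1.40882501,  2.21844763])]
(640, 200) 1.6 [array([-0.0051181 ,  0.8244
[... 406 characters left out ...]
.64018616])]
(640, -250) 1.6 [array([ 0.51654722,  0.79667303, -0.28319316,  1.60110126,  0.28658806,
        0.78495453,  0.13951132]), array([ 0.56861692,  0.58261008, -0.36243531,  1.50115245,  0.22087114,
        1.09830392,  0.1893428 ])]
(660, 0) -1.5 [array([-0.74362408,  1.07518344,  1.10420143,  1.73931951, -1.0973823 ,
        1.08164051, -2.31546146]), array([-0.83344091,  0.90289594,  1.34104494,  1.64788031, -0.902359  ,
        1.34286442, -2.4158286 ])]
(660, 0) 1.6 [array([ 0.31269497,  0.81576167, -0.52507201,  1.66332923,  0.5292231 ,
        0.80824048, -0.41999274]), array([ 0.37740402,  0.5934563 , -0.62334345,  1.56267597,  0.3736371 ,
        1.10704174, -0.3044944 ])]
```

```bash
python3 - <<'E'
from h import *
K=eyes.camera_model("wrist")["K"]
V=[('37',608,-290,36,1.6),('20',652,-82,27,1.6),('46',655,105,41,1.6),('28',607,287,31,1.6),('trA',462,200,50,1.6),('trB',473,-90,50,1.6)]
tiles=[]
for n,x,y,z,yaw in V:
    robot.move_pose([x,y,200],down(yaw)); T=wristT(); im=eyes.capture("wrist"); print(n,robot.read_clock())
    np.save(f"pics/{n}.npy",T); cv2.imwrite(f"pics/{n}.png",im[:,:,::-1])
    if n[0]!='t':
        c=K@(T[:3,:3].T@([x,y,z]-T[:3,3])); u,v=(c[:2]/c[2]).round().astype(int)
        M=np.float32([[2,0,200-2*u],[0,2,150-2*v]]); t=cv2.warpAffine(im[:,:,::-1],M,(400,300),flags=cv2.INTER_CUBIC); print(u,v); tiles.append(t)
    else: cv2.imwrite(f"pics/{n}_v.png",cv2.resize(im[:,:,::-1],(800,600),interpolation=cv2.INTER_CUBIC))
cv2.imwrite("pics/logs.png",np.vstack([np.hstack(tiles[:2]),np.hstack(tiles[2:])]))
E
```

```text
37 1.8
255 170
20 2.7083
254 167
46 3.5333
254 170
28 4.3583
252 168
trA 5.125
trB 6.2917
```

View pics/logs.png

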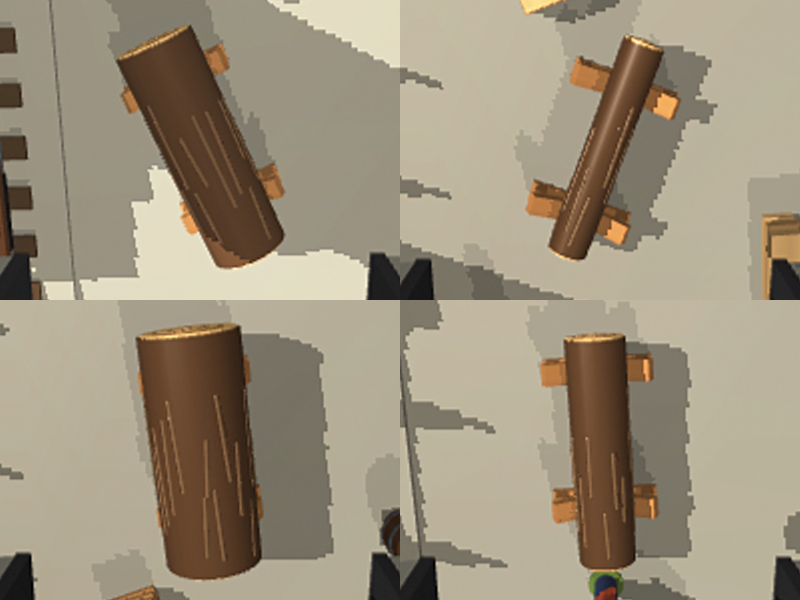

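View pics/trA_v.png

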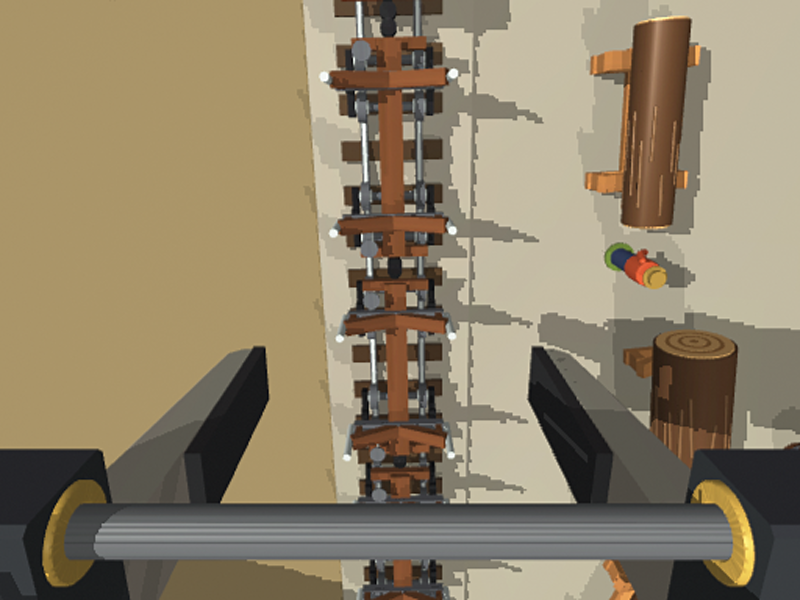

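View pics/trB_v.png

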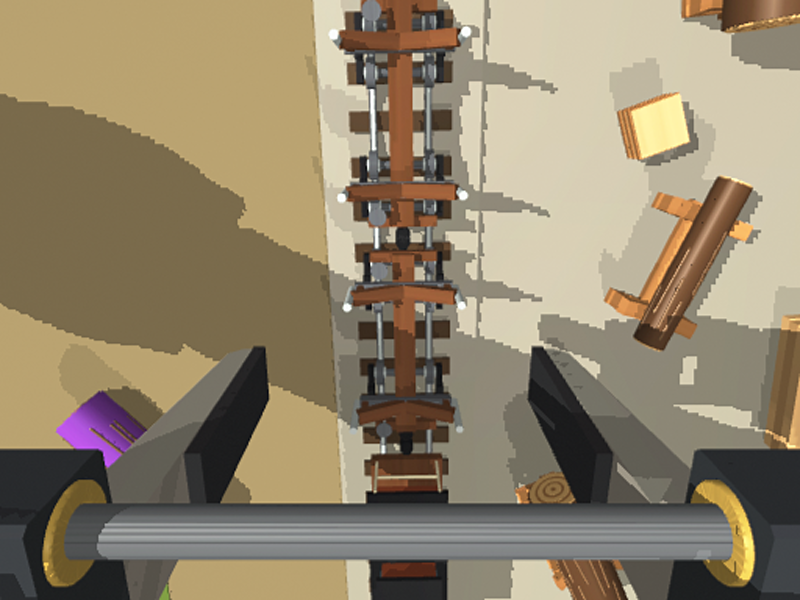

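The montage shows all four logs clearly with their cradles. The train views show the white stake tips: car 1 at (324,76)…(452,230), car 4 at (348,307)…(459,429). I'll fit the row and the logs from these.

```bash
python3 - <<'E'
from h import *
from scipy.optimize import least_squares
import json
K=eyes.camera_model("wrist")["K"]; out={}
C={37:(255,170,(160,46),(255,263)),20:(254,167,(243,45),(168,257)),46:(254,170,(190,41),(214,279)),28:(252,168,(195,41),(207,269))}
zc={37:36,20:27,46:41,28:31}
for d,(cu,cv,a,b) in C.items():
    f=lambda t:(cu+(t[0]-200)/2,cv+(t[1]-150)/2)
    c,y,l=seg(np.load(f"pics/{d}.npy"),K,f(b),f(a),zc[d]+d/2)
    out[d]=[c[0],c[1],zc[d],y]; print(d,np.round(out[d],2),l)
A=[(324,76),(454,73),(333,233),(452,230),(340,338),(452,336),(348,457),(449,455)]
B=[(334,34),(466,32),(342,197),(462,195),(348,307),(458,304),(353,426),(459,429)]
P=np.array([pix(np.load(f"pics/{n}.npy"),K,u*.64,v*.64,72)[:2] for n,L in(('trA',A),('trB',B)) for u,v in L])
s=np.array([202.5-135*c+e for c in range(4) for e in (38,38,-38,-38)]); w=np.tile([31,-31],8)
def mod(p): 
    t=np.array([np.cos(p[2]),np.sin(p[2])]); n=np.array([-t[1],t[0]]); return p[:2]+s[:,None]*t+w[:,None]*n
r=least_squares(lambda p:(mod(p)-P).ravel(),[468,65,1.6]); print(r.x); print((P-mod(r.x)).round(1).tolist())
out['train']=r.x.tolist(); json.dump(out,open('est.json','w'))
E
```

```text
37 [ 611.94 -289.68   36.      2.  ] 107.9196057250979
20 [653.38 -82.38  27.     1.27] 107.67202472973013
46 [656.6  103.99  41.     1.69] 106.29917150200103
28 [607.25 285.1   31.     1.64] 107.43848376002775
[469.55998586  65.35883285   1.61972088]
[[-0.1, 0.0], [0.2, -0.0], [-0.3, -0.3], [-0.3, -0.2], [0.2, -0.2], [0.2, -0.5], [0.8, -0.4], [-1.1, -0.6], [0.5, -0.0], [0.3, -0.3], [0.5, 0.1], [-0.4, -0.0], [0.8, -0.1], [-1.6, 0.4], [0.3, 2.7], [0.2, -0.5]]
```

```bash
cat >> h.py <<'E'
import json
def load(d,k,adj=0.0):
    e=json.load(open('est.json')); x,y,z,yaw=e[str(d)]; tx,ty,tw=e['train']
    s=202.5-135*k+adj; px,py=tx+s*np.cos(tw),ty+s*np.sin(tw); pz=46+1.103*d/2
    robot.gripper_to(min(92,d+34),20)
    robot.move_pose([x,y,190],down(yaw)); robot.move_l([x,y,z+6],150)
    robot.gripper_to(max(d-8,0),20); print(d,'width',robot.read_gripper_width(),'grip',robot.read_grip_force())
    robot.move_l([x,y,190],200); robot.move_pose([px,py,190],down(tw))
    robot.move_l([px,py,pz+6+8],150); c=robot.move_l([px,py,pz+6-1],25,contact_N=4)
    print('contact',c,'z',robot.read_ee_pos()[2]-6-pz,'width',robot.read_gripper_width())
    robot.gripper_to(d+14); robot.move_l([px,py,190],200); print('t',robot.read_clock())
E
python3 - <<'E'
from h import *
load(46,0)
tx,ty,tw=json.load(open('est.json'))['train']
robot.move_pose([tx+202*np.cos(tw),ty+202,220],down(tw)); snap('c46')
E
```

```text
46 width 45.44246670680713 grip 19.975004196166992
contact True z 0.15172544309967861 width 45.890482809563366
t 13.6417
```

View pics/c46.png

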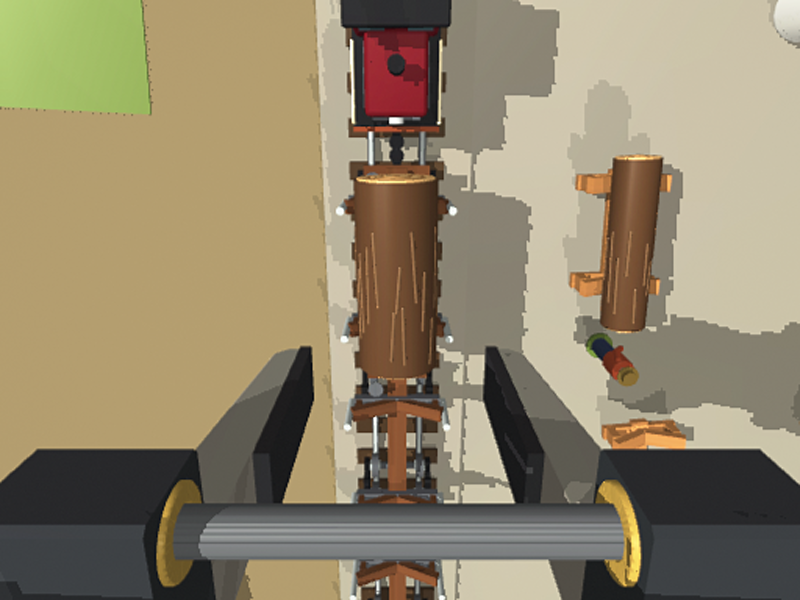

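The 46 log sits in both bunks of car 1, with its ends at rows 183 and 377. I'll carry on with the rest, then check how well each one is centred.

```bash
python3 - <<'E'
from h import *
load(37,1); load(28,2); load(20,3)
tx,ty,tw=json.load(open('est.json'))['train']
robot.gripper_to(92)
for n,s in (('fA',140),('fB',-130)):
    robot.move_pose([tx+s*np.cos(tw),ty+s,240],down(tw)); snap(n)
K=eyes.camera_model("wrist")["K"]
c,_,l=seg(np.load('pics/c46.npy'),K,(399*.64,377*.64),(397*.64,183*.64),94.4)
print('46 offset',(c[:2]-[tx,ty])@[np.cos(tw),np.sin(tw)]-202.5,l)
E
```

```text
37 width 36.455638110818654 grip 19.981507658958435
contact True z -0.5269118551813818 width 36.2842282329709
t 23.1
28 width 27.848520616192626 grip 19.997752904891968
contact True z -0.2876374998238376 width 27.70217967805134
t 30.7083
20 width 19.61409720017738 grip 19.9879851937294
contact True z -0.058961993791960765 width 19.331563356626194
t 37.9417
46 offset 1.5130968572768495 107.08191846298347
```

View pics/fA.png

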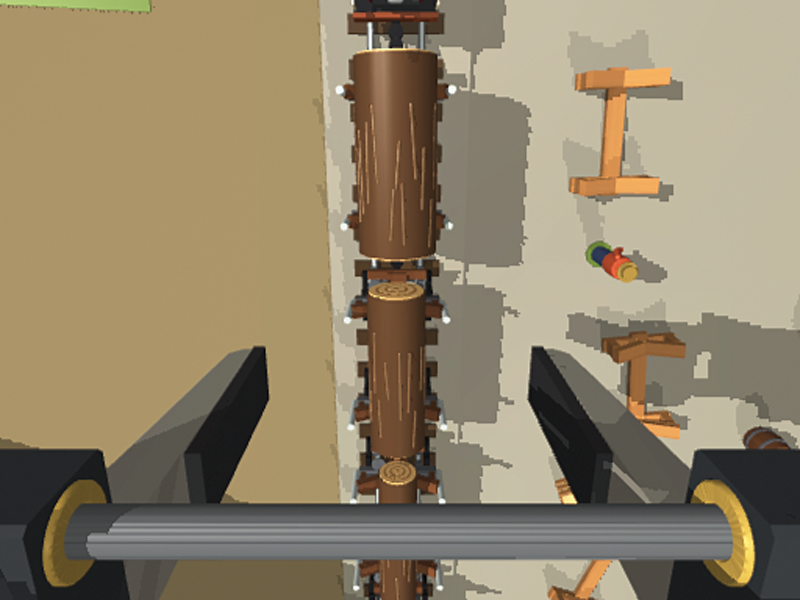

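View pics/fB.png

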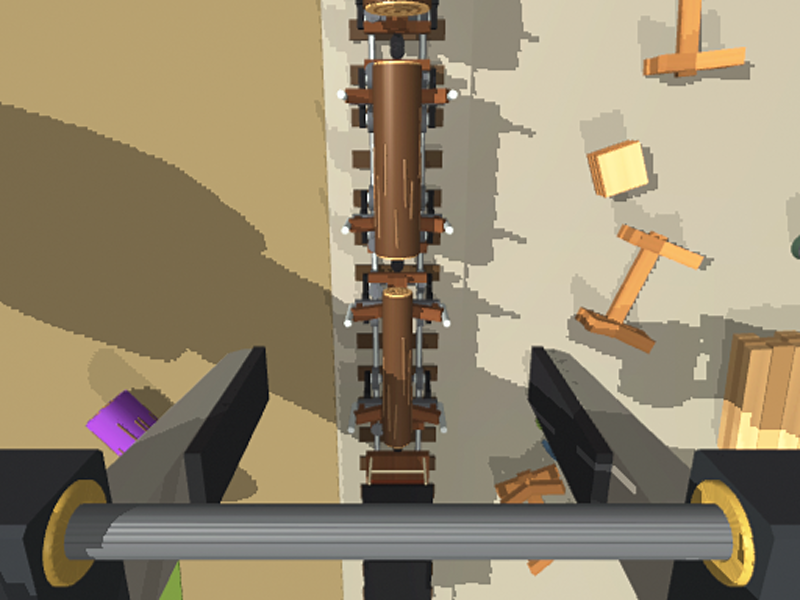

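All four logs lie in their bunks in the right order. I'll run a quick numeric check of the centring, then hand in.

```bash
python3 - <<'E'
from h import *
tx,ty,tw=json.load(open('est.json'))['train'];K=eyes.camera_model("wrist")["K"];ok=True
for f,a,b,z,k in (('fA',(397,300),(398,458),85,1),('fB',(397,66),(397,259),75.4,2),('fB',(397,295),(398,446),67,3)):
    c,_,l=seg(np.load(f'pics/{f}.npy'),K,np.array(b)*.64,np.array(a)*.64,z)
    o=(c[:2]-[tx,ty])@[np.cos(tw),np.sin(tw)]-202.5+135*k; print(k,o,l); ok&=abs(o)<4
if ok: robot.finish_job(); print('done')
E
```

```text
1 0.559999041241781 108.52404915422996
2 -1.7317128731157823 107.0960819444526
3 0.020527465808868328 108.84315253399605
the job is handed in; nothing more can be done
done
```

All four logs are in their cars' bunks, thickest next to the locomotive down to thinnest next to the caboose, each measured within 2 mm of centre along its car, and the job was handed in at about 40 s of the 104 s allowed.

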